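# Nest the empty parts pots in the tray

## Robot

A 6-joint arm with a two-finger parallel gripper is mounted at the origin on the work surface. World frame = base frame: x ahead of the robot, y to its left, z up, the work surface at z = 0. Lengths are in m, angles in degrees, forces in N, time in s.
With the tool pointing down it reaches from about 0.4 to 0.825 m from the base axis. Payload 7 kg.
Tool frame: the origin (TCP) lies on the centre line of the jaws, within the pads' length; the fingertips stand 22 mm ahead of it and the grasp point (between the pads) lies 3 mm ahead of it (ctrl.finger_overhang is the distance from the TCP to the fingertips, in m); z points along the fingers, y is the line along which they close (so a half turn about z gives the same grasp; the last joint's range is limited). The gripper opens to 88 mm and grips with 3 to 60 N. Pads are 19 mm wide; open, the fingers measure 130 mm over their backs; the gripper's body (78 mm by 193 mm) begins 47 mm behind the grasp point.
Start: joints at [-59.295, 20.546, 0.682, 0, -70.136, -16.507], TCP at [0.166, -0.654, 0.249] pointing down, gripper open.
Joint ranges: [-176.03, 176.03], [-82.01, 121.73], [-58.28, 71.71], [-173.87, 95.51], [-174.79, -0.11], [-173.66, 173.66]. Speed limits (degrees/s): [136.94, 136.94, 172.46, 180, 180, 180].

## Interface

Orientations are given as [roll, pitch, yaw] about the fixed x, y, z axes, in that order (R = Rz(yaw) Ry(pitch) Rx(roll)).
In Python, from plant import ctrl gives the robot as it stands. The module is installed in compiled form; this text tells all that it offers.
- The arm moves only by the shell command python3 -m creep 'ROWS'. ROWS is JSON, a list of rows, each an object with "grip": the closure, from 0 (fully open) to 1 (shut); "delta_pos": the shift along the tool's x, y, z scaled (see below), a list of three; "rotation": the turn, a rotation vector about the tool's x, y, z scaled (see below), a list of three. A call has 1 to 5 rows; each row is the pose to reach, as a shift and turn from the pose commanded when the call began, along the tool's axes at that moment; what a row does not reach only later rows make up. The controller multiplies each number of a shift by 10 cm and each number of a turn by pi/2 rad. A row lasts 1/10 s, in which the tool goes at most 50 mm and 8.59 degrees, less where a joint would pass 70% of its speed; a pose out of reach is approached as far as the arm can. A call with a number of a shift or a turn outside -1 to 1 is refused whole. A call with a gripper value outside its range is refused whole. The fingers move at their own pace and stop on an object; the grip force is fixed at half the most. Time passes only in rows, so rows that repeat a pose let the fingers close. It gives the time, the measured TCP pose, the force, the opening and the grip force at its end, in the units of the state.
- ctrl.get_obs(): the state, without advancing time (a new reading comes with each control period).
- ctrl.snapshot(name): name is "side" or "top" or "wrist"; returns a dict with "color" (480x640x3 uint8, red, green, blue), "intrinsics" (3x3 intrinsics, pixels), "R" (3x3) and "t" (3): a world point X has camera coordinates R X + t. Camera axes: x right, y down, z forward; pixel columns grow to the right and rows downward; lengths in m; the calibration is good to about 2 mm. A picture is of the moment at which its call begins. There is no depth.
- ctrl.close_job(): hands the job in; it is judged then, once.
The state is a dict: "clock": time; "joint_pos": joint angles; "qvel": joint speeds; "tau": joint torques, N m; "tool_pos": TCP position; "orientation": TCP orientation; "force": force on the tool from outside, world axes, zero at the start; "moment": the same for the moment, N m; "opening": finger opening in m; "gripper_force": force on a finger pad.
Only numpy, scipy, OpenCV 4.12 (cv2) and the standard library are available. Lean on these libraries where they do the work, as an engineer would, in place of code of your own. Each camera call takes 0.05 s, during which the arm holds its last target. There are 200 camera calls.

## Task

Clear the bench of empties: nest the two loose parts pots, in either order, into the identical pot that stands in the shallow metal tray, so that all three make one upright stack in the tray. Lower each pot into place rather than dropping it, do not knock any pot over, and leave the jar, the multimeter, the screwdriver and the solder spool where they are.

Things in the scene. Friction and masses are not known exactly. Their poses are not given: they have to be found in the camera images.
- pot_base: empty grey open pot, one of three alike, 80 mm high, 80 g: body tapering from 38 mm (foot) to 54 mm diameter, flat shoulder at 50 mm height, then straight collar 66 mm outside, 60 mm inside, up to the rim. Nested, the shoulder rests on the rim below: each pot adds 30 mm. Origin: centre of underside, z up. This one stands loose in the tray: bottom of the stack
- pot_a: empty grey open pot, one of three alike, 80 mm high, 80 g: body tapering from 38 mm (foot) to 54 mm diameter, flat shoulder at 50 mm height, then straight collar 66 mm outside, 60 mm inside, up to the rim. Nested, the shoulder rests on the rim below: each pot adds 30 mm. Origin: centre of underside, z up. Stands on the bench; grip across the collar
- pot_b: empty grey open pot, one of three alike, 80 mm high, 80 g: body tapering from 38 mm (foot) to 54 mm diameter, flat shoulder at 50 mm height, then straight collar 66 mm outside, 60 mm inside, up to the rim. Nested, the shoulder rests on the rim below: each pot adds 30 mm. Origin: centre of underside, z up. Stands on the bench; grip across the collar
- tray: a shallow square aluminium tray, 150 x 150 mm, rim 14 mm high, floor 4 mm and walls 4 mm thick, fixed to the bench; origin at the centre of its underside (z = 0), x and y along its sides
- jar: bystander: a closed clear jar with black cap, 72 mm diameter, 85 mm high; origin at the centre of its underside
- meter: bystander: a yellow hand multimeter lying on its back, 85 x 165 x 48 mm high with its knob; origin at the centre of its underside, y along its length
- driver: bystander: a screwdriver, 200 mm long, lying on the bench; x along its length
- spool: bystander: a spool of solder wire, 60 mm diameter, 50 mm high; origin at the centre of its underside

How it is judged (in metres and radians):
On the way, in this order (a step that is already met when the one before it is completed fails the run):
1. the first loose pot, still held by the fingers, is lowered into the pot in the tray to within 12 mm of fully home, axes within 8 mm (((contact force between the fingers and pot_a above 0.5 N and z of pot_a in the frame of pot_base between 0.026 and 0.042 m and horizontal distance between pot_a and pot_base below 0.008 m) or (contact force between the fingers and pot_b above 0.5 N and z of pot_b in the frame of pot_base between 0.026 and 0.042 m and horizontal distance between pot_b and pot_base below 0.008 m))), for 0.1 s.
2. the second loose pot, still held by the fingers, is lowered into the first, which sits fully home in the pot in the tray, to within 12 mm of fully home, axes within 8 mm ((((z of pot_a in the frame of pot_base between 0.027 and 0.033 m and horizontal distance between pot_a and pot_base below 0.006 m) and (contact force between the fingers and pot_b above 0.5 N and z of pot_b in the frame of pot_a between 0.026 and 0.042 m and horizontal distance between pot_b and pot_a below 0.008 m)) or ((z of pot_b in the frame of pot_base between 0.027 and 0.033 m and horizontal distance between pot_b and pot_base below 0.006 m) and (contact force between the fingers and pot_a above 0.5 N and z of pot_a in the frame of pot_b between 0.026 and 0.042 m and horizontal distance between pot_a and pot_b below 0.008 m)))), for 0.1 s.
At the end, for the whole second after the job is handed in: One stack at rest: the pot from the tray still on the tray floor, within 50 mm of the tray's centre; one loose pot fully home in it, the other fully home in that one (each 30 mm above the one below within 3 mm, axes within 6 mm); every pot upright within 5 degrees and slower than 20 mm/s ((((z of pot_a in the frame of pot_base between 0.027 and 0.033 m and horizontal distance between pot_a and pot_base below 0.006 m) and (z of pot_b in the frame of pot_a between 0.027 and 0.033 m and horizontal distance between pot_b and pot_a below 0.006 m)) or ((z of pot_b in the frame of pot_base between 0.027 and 0.033 m and horizontal distance between pot_b and pot_base below 0.006 m) and (z of pot_a in the frame of pot_b between 0.027 and 0.033 m and horizontal distance between pot_a and pot_b below 0.006 m))) and horizontal distance between pot_base and tray below 0.05 m and height (world z) of pot_base below 0.008 m and angle between each of pot_base, pot_a, pot_b's own z axis and vertical below 0.09 rad and linear speed of each of pot_base, pot_a, pot_b below 0.02 m/s); the robot touches nothing.
It fails at once if a pot is knocked over (tilted more than 60 degrees) (angle between any of pot_base, pot_a, pot_b's own z axis and vertical above 1.05 rad).
It fails at once if a bystander (jar, multimeter, screwdriver or spool) is moved more than 30 mm (distance of any of jar, meter, driver, spool from where it was at the start of the episode above 0.03 m).
It also fails if it takes over 58 s, if anything falls off the work surface, if the arm or the gripper's body presses on something with over 40 N, if the wrist force passes 120 N, or if a joint passes its speed limit or range.

## Working session

There is one attempt and no reset: what is moved stays moved. The work goes in short steps, Python scripts to look and compute and a shell command to move; the robot and the scene stay as the last step left them, time stands still between calls to the robot, and variables do not carry over. Pictures are saved under pics/ and viewed, at most 10 in all, crops included, and the job is handed in when it is done.

```bash
mkdir -p pics; python3 - <<'E'
from plant import ctrl
import cv2
o=ctrl.get_obs();print(o)
for n in("top","side"):
    s=ctrl.snapshot(n);cv2.imwrite(f"pics/{n}0.png",s["color"][...,::-1]);print(n,s["intrinsics"],s["R"],s["t"], -s["R"].T@s["t"])
E
```

```text
{'clock': 0.0, 'joint_pos': array([-5.92957992e+01,  2.05924129e+01,  6.32206548e-01, -2.11953747e-02,
       -7.01314003e+01, -1.65068205e+01]), 'qvel': array([-0.0160676 , -0.01509463, -0.03816174,  0.03553087, -0.00982226,
        0.05086118]), 'tau': array([ 8.83466837e-04, -5.82719493e+01,  2.93070316e+01,  6.99725166e+00,
        7.11611530e-03, -1.54100935e-04]), 'tool_pos': array([ 0.16542916, -0.65395743,  0.24759629]), 'orientation': array([ 1.79906507e+02, -6.92740391e-03, -1.65809833e+02]), 'force': array([-0.0730679 ,  0.10024032,  0.56253462]), 'moment': array([ 0.08084965,  0.01177574, -0.01678385]), 'gripper_force': 0.0, 'opening': 0.08796789256202887}
top [[576.05890299   0.         324.52902728]
 [  0.         576.05890299 243.91410867]
 [  0.           0.           1.        ]] [[-0.02332909 -0.99970927  0.00609282]
 [-0.98620327  0.02201398 -0.16406856]
 [ 0.16388674 -0.00983633 -0.98643012]] [0.0151548  0.58996383 1.19427656] [0.38645172 0.01391024 1.27477256]
side [[440.59006702   0.         315.03830656]
 [  0.         440.59006702 240.96439782]
 [  0.           0.           1.        ]] [[-0.86271256 -0.50533483 -0.01907232]
 [-0.23924556  0.44108864 -0.86498692]
 [ 0.4455206  -0.74167211 -0.50143182]] [0.54207383 0.17444731 0.50206958] [0.28570731 0.56935307 0.41298691]
```

View pics/top0.png

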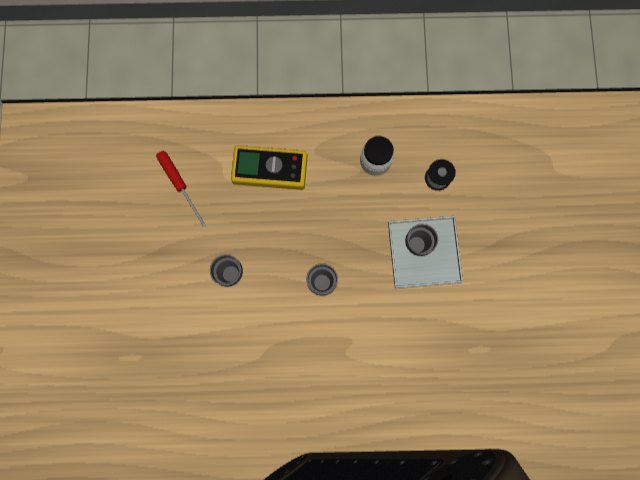

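View pics/side0.png

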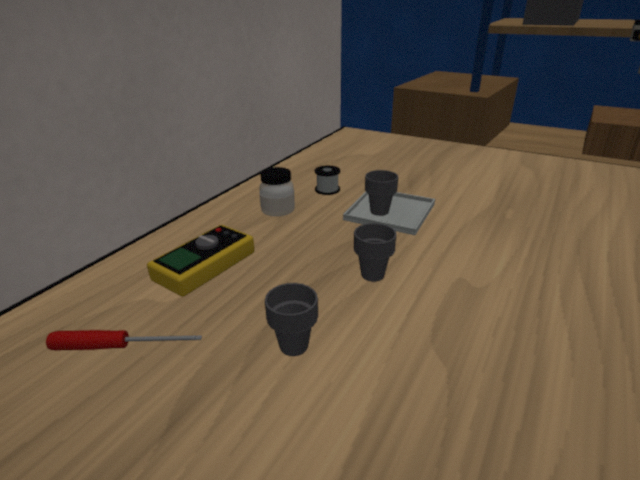

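The top view shows loose pots at about (226,271) and (322,280), and the base pot at (421,240) near the tray's upper edge. The jar is at (377,155) and the spool at (440,174). The side view agrees.

```bash
cat >h.py <<'E'
import cv2,numpy as np
from plant import ctrl
def ray(s,u,v,z):
    R,t=s["R"],s["t"];c=-R.T@t
    d=R.T@np.linalg.solve(s["intrinsics"],[u,v,1.]);return c+d*(z-c[2])/d[2]
def proj(s,X):
    p=s["intrinsics"]@(s["R"]@np.asarray(X)+s["t"]);return p[:2]/p[2]
E
python3 - <<'E'
from h import *
s=ctrl.snapshot("top");hsv=cv2.cvtColor(s["color"],cv2.COLOR_RGB2HSV)
m=((hsv[...,2]<150)&(hsv[...,1]<70)).astype(np.uint8)
m[:105]=0;m[430:]=0
cs,_=cv2.findContours(m,cv2.RETR_EXTERNAL,2)
sd=ctrl.snapshot("side")
for c in cs:
    if cv2.contourArea(c)<250: continue
    (u,v),r,a=cv2.minAreaRect(c);M=cv2.moments(cv2.convexHull(c));cu,cv_=M["m10"]/M["m00"],M["m01"]/M["m00"]
    X=ray(s,cu,cv_,.067)
    print(np.round([u,v,*r,cu,cv_],1),X.round(4),np.hypot(X[0],X[1]).round(3),"side rim px",proj(sd,[X[0],X[1],.08]).round(),"foot",proj(sd,[X[0],X[1],0]).round())
w=((hsv[...,1]<40)&(hsv[...,2]>140)).astype(np.uint8);w[:200]=0
c=max(cv2.findContours(w,cv2.RETR_EXTERNAL,2)[0],key=cv2.contourArea)
b=cv2.boxPoints(cv2.minAreaRect(c));T=np.array([ray(s,*p,.014) for p in b]);print("tray",T.round(3),T.mean(0))
E
```

```text
[322.  279.   30.   30.  321.8 279.1] [0.5123 0.0093 0.067 ] 0.512 side rim px [376. 232.] foot [373. 275.]
[226.  270.   30.   32.  225.7 270.1] [0.5358 0.2114 0.067 ] 0.576 side rim px [292. 298.] foot [295. 346.]
[421.3 239.8  32.5  33.2 421.3 239.6] [ 0.5918 -0.2044  0.067 ] 0.626 side rim px [382. 177.] foot [380. 213.]
[439.5 174.4  25.3  31.2 439.7 174.5] [ 0.7344 -0.2517  0.067 ] 0.776 side rim px [330. 159.] foot [331. 192.]
[268.6 165.   64.3  27.  268.6 165. ] [0.7636 0.1193 0.067 ] 0.773 side rim px [205. 226.] foot [212. 267.]
[376.5 155.5  31.8  39.  376.6 155.8] [ 0.7793 -0.1163  0.067 ] 0.788 side rim px [279. 176.] foot [281. 211.]
tray [[ 0.644 -0.143  0.014]
 [ 0.656 -0.293  0.014]
 [ 0.504 -0.299  0.014]
 [ 0.493 -0.151  0.014]] [ 0.57436071 -0.2215146   0.014     ]
```

```bash
python3 -m creep '[{"grip":0,"delta_pos":[0,0,0],"rotation":[0,0,0.158]},{"grip":0,"delta_pos":[0,0,0],"rotation":[0,0,0.158]},{"grip":0,"delta_pos":[0,0,0],"rotation":[0,0,0.158]}]'
python3 -m creep '[{"grip":0,"delta_pos":[-0.5,0.9,0],"rotation":[0,0,0]},{"grip":0,"delta_pos":[-0.5,0.9,0],"rotation":[0,0,0]},{"grip":0,"delta_pos":[-0.5,0.9,0],"rotation":[0,0,0]}]'
```

```text
clock: 0.5
tool_pos: [0.1655, -0.6542, 0.2483]
orientation: [180.0, -0.0, 179.9]
force: [-0.0, 0.3, 0.3]
opening: 0.0875
gripper_force: 0.0
clock: 0.8
tool_pos: [0.2172, -0.5608, 0.249]
orientation: [180.0, 0.1, -179.7]
force: [-0.3, -0.8, 0.8]
opening: 0.0877
gripper_force: 0.0
```

```bash

python3 -m creep '[{"grip":0,"delta_pos":[-0.5,0.95,0],"rotation":[0,0,0]},{"grip":0,"delta_pos":[-0.5,0.95,0],"rotation":[0,0,0]},{"grip":0,"delta_pos":[-0.5,0.95,0],"rotation":[0,0,0]}]' >/dev/null
python3 -m creep '[{"grip":0,"delta_pos":[-0.5,0.95,0],"rotation":[0,0,0]},{"grip":0,"delta_pos":[-0.5,0.95,0],"rotation":[0,0,0]},{"grip":0,"delta_pos":[-0.5,0.95,0],"rotation":[0,0,0]}]' |grep tool
python3 -m creep '[{"grip":0,"delta_pos":[-0.5,0.95,0],"rotation":[0,0,0]},{"grip":0,"delta_pos":[-0.5,0.95,0],"rotation":[0,0,0]},{"grip":0,"delta_pos":[-0.5,0.95,0],"rotation":[0,0,0]}]' |grep tool
python3 -m creep '[{"grip":0,"delta_pos":[-0.5,0.95,0],"rotation":[0,0,0]},{"grip":0,"delta_pos":[-0.5,0.95,0],"rotation":[0,0,0]},{"grip":0,"delta_pos":[-0.5,0.95,0],"rotation":[0,0,0]}]' |grep tool
python3 -m creep '[{"grip":0,"delta_pos":[-0.5,0.95,0],"rotation":[0,0,0]},{"grip":0,"delta_pos":[-0.5,0.95,0],"rotation":[0,0,0]},{"grip":0,"delta_pos":[-0.5,0.95,0],"rotation":[0,0,0]}]'
python3 -m creep '[{"grip":0,"delta_pos":[-0.44,0.95,0],"rotation":[0,0,0]},{"grip":0,"delta_pos":[-0.44,0.95,0],"rotation":[0,0,0]},{"grip":0,"delta_pos":[-0.44,0.95,0],"rotation":[0,0,0]}]'
python3 - <<'E'
from h import *
s=ctrl.snapshot("wrist");cv2.imwrite("pics/w1.png",s["color"][...,::-1]);print(-s["R"].T@s["t"],s["R"])
print(proj(s,[.5123,.0093,.08]),ctrl.get_obs()["tool_pos"],ctrl.get_obs()["clock"])
E
```

```text
tool_pos: [0.3171, -0.3716, 0.249]
tool_pos: [0.3675, -0.2769, 0.249]
tool_pos: [0.4177, -0.1821, 0.2489]
clock: 2.3
tool_pos: [0.468, -0.0872, 0.2487]
orientation: [-180.0, 0.0, -179.8]
force: [0.0, -0.9, 1.1]
opening: 0.0877
gripper_force: 0.0
clock: 2.6
tool_pos: [0.512, 0.008, 0.2483]
orientation: [-180.0, 0.0, -179.8]
force: [-0.9, -0.7, -0.7]
opening: 0.0879
gripper_force: 0.0
[0.441978   0.00656051 0.38543223] [[-4.38045523e-03  9.99990363e-01 -2.94040799e-04]
 [ 9.65561707e-01  4.30613266e-03  2.60138517e-01]
 [ 2.60137276e-01  8.55610589e-04 -9.65571264e-01]]
[325.67918901 226.50134507] [0.51119396 0.00693273 0.24813899] 2.65
```

View pics/w1.png

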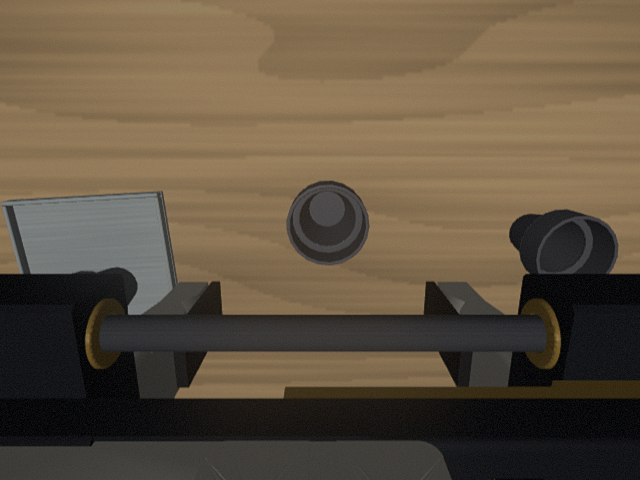

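The wrist view shows pot A's rim around (328,222), between the finger columns at 221 and 425. I'll refine its position with an ellipse fit.

```bash
cat >>h.py <<'E'
def rim(s,g,z,r=60):
    "silhouette of the dark pot near the world guess g -> centre from hull of mask, cast on z"
    im=s["color"].astype(int);u,v=proj(s,[g[0],g[1],z])
    m=((im[...,0]-im[...,2]<25)&(im.max(2)<150)).astype(np.uint8)
    k=np.zeros_like(m);cv2.circle(k,(int(u),int(v)),r,1,-1);m&=k
    c=max(cv2.findContours(m,cv2.RETR_EXTERNAL,2)[0],key=cv2.contourArea)
    h=cv2.convexHull(c);e=cv2.fitEllipse(h);x,y,w,hh=cv2.boundingRect(h)
    return e,(x,y,w,hh),ray(s,*e[0],z)
E
python3 - <<'E'
from h import *
s=ctrl.snapshot("wrist");e,b,X=rim(s,(.512,.009),.078);print(e,b,X)
s=ctrl.snapshot("side")
m=(s["color"].max(2)<85).astype(np.uint8);k=np.zeros_like(m);k[215:290,335:420]=1;m&=k
c=max(cv2.findContours(m,cv2.RETR_EXTERNAL,2)[0],key=cv2.contourArea);print("side box",cv2.boundingRect(c))
for g in((.512,.009),(.509,.011)):
  P=np.array([proj(s,[g[0]+.033*np.cos(a),g[1]+.033*np.sin(a),z]) for a in np.linspace(0,6.28,90) for z in(.05,.08)]);print(g,P.min(0),P.max(0))
E
```

```text
((328.7965393066406, 224.26943969726562), (82.02861785888672, 84.05574035644531), 177.42813110351562) (288, 182, 83, 85) [0.50983528 0.01065907 0.078     ]
side box (344, 215, 76, 67)
(0.512, 0.009) [353.99847846 222.50122833] [397.41219161 260.18733406]
(0.509, 0.011) [355.15002159 223.42188599] [398.78358755 261.3252313 ]
```

```bash

python3 -m creep '[{"grip":0,"delta_pos":[0.01,0.02,0.5],"rotation":[0,0,0]},{"grip":0,"delta_pos":[0.01,0.02,1],"rotation":[0,0,0]},{"grip":0,"delta_pos":[0.01,0.02,1],"rotation":[0,0,0]}]' |grep tool
python3 -m creep '[{"grip":0,"delta_pos":[0,0,0.3],"rotation":[0,0,0]},{"grip":0,"delta_pos":[0,0,0.55],"rotation":[0,0,0]},{"grip":0,"delta_pos":[0,0,0.73],"rotation":[0,0,0]},{"grip":0,"delta_pos":[0,0,0.73],"rotation":[0,0,0]},{"grip":0,"delta_pos":[0,0,0.73],"rotation":[0,0,0]}]'
python3 - <<'E'
from h import *
s=ctrl.snapshot("wrist");cv2.imwrite("pics/w2.png",s["color"][...,::-1])
E
```

```text
tool_pos: [0.5041, 0.0047, 0.1434]
clock: 3.55
tool_pos: [0.5099, 0.007, 0.0775]
orientation: [-180.0, 0.1, 180.0]
force: [-0.0, -0.7, 1.2]
opening: 0.0875
gripper_force: 0.0
```

View pics/w2.png

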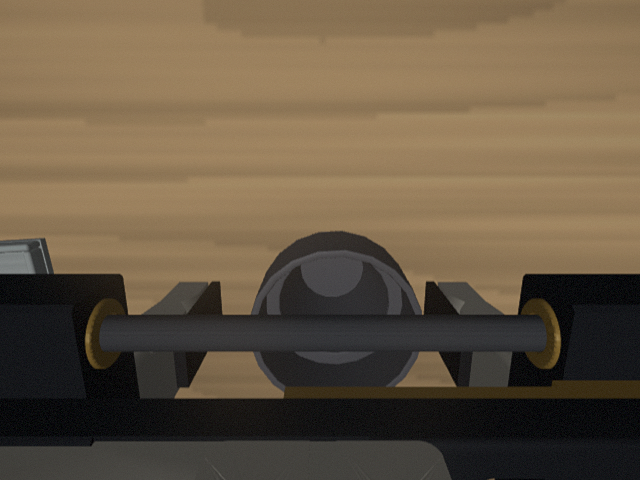

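The pot stands between the open fingers, with its rim spanning columns 254–420 against finger edges at 221 and 425. It sits a few mm toward +y, so I'll measure the offset.

```bash
python3 - <<'E'
from h import *
s=ctrl.snapshot("wrist");o=ctrl.get_obs();print(o["tool_pos"],o["orientation"],o["qvel"].round(1))
print(ray(s,254,322,.08),ray(s,420,322,.08),ray(s,337,250,.08),"tip",proj(s,o["tool_pos"]))
E
```

```text
[0.51007746 0.00746441 0.07764286] [1.79958808e+02 1.60395295e-01 1.79981257e+02] [ 0.3 -0.1 -0.5 -0.2  0.7 -0.1]
[ 0.5077187  -0.01957189  0.08      ] [0.50771451 0.04259036 0.08      ] [0.47960524 0.01123028 0.08      ] tip [326.12992709 324.79405224]
```

```bash

python3 -m creep '[{"grip":0,"delta_pos":[-0.01,0.04,0.02],"rotation":[0,0,0]},{"grip":0,"delta_pos":[-0.01,0.04,0.02],"rotation":[0,0,0]},{"grip":0,"delta_pos":[-0.01,0.04,0.02],"rotation":[0,0,0]}]' |grep tool
python3 -m creep '[{"grip":1,"delta_pos":[0,0,0],"rotation":[0,0,0]},{"grip":1,"delta_pos":[0,0,0],"rotation":[0,0,0]},{"grip":1,"delta_pos":[0,0,0],"rotation":[0,0,0]},{"grip":1,"delta_pos":[0,0,0],"rotation":[0,0,0]},{"grip":1,"delta_pos":[0,0,0],"rotation":[0,0,0]}]'
python3 -m creep '[{"grip":1,"delta_pos":[0,0,0],"rotation":[0,0,0]},{"grip":1,"delta_pos":[0,0,0],"rotation":[0,0,0]},{"grip":1,"delta_pos":[0,0,0],"rotation":[0,0,0]}]'
```

```text
tool_pos: [0.51, 0.0118, 0.074]
clock: 4.45
tool_pos: [0.5098, 0.0115, 0.0735]
orientation: [-180.0, -0.0, 180.0]
force: [0.2, 0.2, -0.6]
opening: 0.0641
gripper_force: 29.9
clock: 4.75
tool_pos: [0.5098, 0.0115, 0.0735]
orientation: [180.0, -0.0, 180.0]
force: [0.7, -0.0, 0.4]
opening: 0.0643
gripper_force: 29.9
```

```bash

python3 -m creep '[{"grip":1,"delta_pos":[0,0,-0.1],"rotation":[0,0,0]},{"grip":1,"delta_pos":[0,0,-0.35],"rotation":[0,0,0]},{"grip":1,"delta_pos":[0,0,-0.65],"rotation":[0,0,0]},{"grip":1,"delta_pos":[0,0,-1],"rotation":[0,0,0]}]' |tail -2
python3 -m creep '[{"grip":1,"delta_pos":[-0.2,-0.3,-0.4],"rotation":[0,0,0]},{"grip":1,"delta_pos":[-0.4,-0.6,-0.4],"rotation":[0,0,0]},{"grip":1,"delta_pos":[-0.6,-0.8,-0.4],"rotation":[0,0,0]}]' |grep tool
python3 -m creep '[{"grip":1,"delta_pos":[-0.2,-0.3,0],"rotation":[0,0,0]},{"grip":1,"delta_pos":[-0.4,-0.6,0],"rotation":[0,0,0]},{"grip":1,"delta_pos":[-0.6,-0.8,0],"rotation":[0,0,0]}]' |grep tool
python3 -m creep '[{"grip":1,"delta_pos":[-0.2,-0.3,0],"rotation":[0,0,0]},{"grip":1,"delta_pos":[-0.4,-0.56,0],"rotation":[0,0,0]},{"grip":1,"delta_pos":[-0.4,-0.56,0],"rotation":[0,0,0]},{"grip":1,"delta_pos":[-0.4,-0.56,0],"rotation":[0,0,0]}]'
python3 - <<'E'
from h import *
s=ctrl.snapshot("wrist");cv2.imwrite("pics/w3.png",s["color"][...,::-1]);print(proj(s,(.592,-.204,.084)),ctrl.get_obs()["tool_pos"])
E
```

```text
opening: 0.0645
gripper_force: 29.9
tool_pos: [0.5711, -0.0699, 0.2166]
tool_pos: [0.6301, -0.1505, 0.2142]
clock: 6.15
tool_pos: [0.6694, -0.2052, 0.2132]
orientation: [180.0, -0.1, 179.9]
force: [-0.4, 0.2, -0.8]
opening: 0.0643
gripper_force: 29.9
[326.03272069 123.3876678 ] [ 0.66921745 -0.20456165  0.21351031]
```

View pics/w3.png

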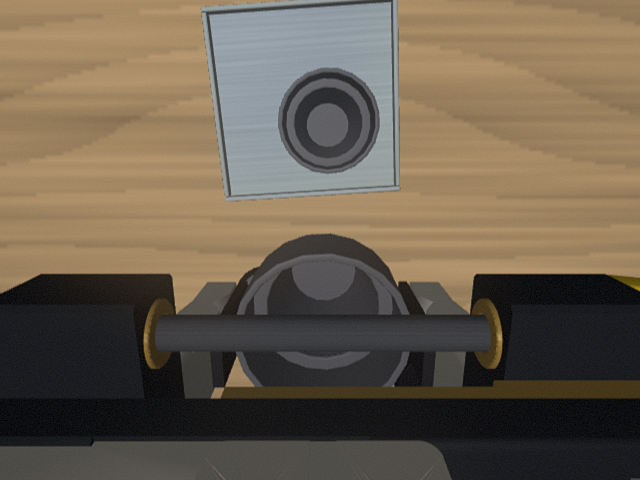

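Base pot's rim is at (329,120), clear in the tray. The held pot's rim spans columns 237–410 with its top at row 254.

```bash
python3 - <<'E'
from h import *
s=ctrl.snapshot("wrist");o=ctrl.get_obs();p=o["tool_pos"];print(p)
e,b,X=rim(s,(.592,-.204),.084,66);print(e,b,X)
z=p[2]+.0065
A=[ray(s,*q,z) for q in((237,320),(410,320),(323,254))];print(np.array(A).round(4),"held off y",(A[0]+A[1])[1]/2-p[1],"x",A[2][0]+.033-p[0])
E
```

```text
[ 0.66921162 -0.20413524  0.21384832]
((327.5308532714844, 120.50480651855469), (102.04741668701172, 107.10071563720703), 2.3674066066741943) (277, 67, 102, 108) [ 0.59007867 -0.20243656  0.084     ]
[[ 0.6638 -0.2366  0.2203]
 [ 0.6638 -0.1741  0.2203]
 [ 0.6389 -0.2056  0.2203]] held off y -0.0012390862636597333 x 0.002652855974735413
```

```bash

python3 -m creep '[{"grip":1,"delta_pos":[0.3,0.01,0],"rotation":[0,0,0]},{"grip":1,"delta_pos":[0.6,0.03,0],"rotation":[0,0,0]},{"grip":1,"delta_pos":[0.81,0.03,0],"rotation":[0,0,0]},{"grip":1,"delta_pos":[0.81,0.03,0],"rotation":[0,0,0]},{"grip":1,"delta_pos":[0.81,0.03,0],"rotation":[0,0,0]}]' |grep tool
python3 -m creep '[{"grip":1,"delta_pos":[0,0,0.2],"rotation":[0,0,0]},{"grip":1,"delta_pos":[0,0,0.4],"rotation":[0,0,0]},{"grip":1,"delta_pos":[0,0,0.6],"rotation":[0,0,0]},{"grip":1,"delta_pos":[0,0,0.75],"rotation":[0,0,0]},{"grip":1,"delta_pos":[0,0,0.75],"rotation":[0,0,0]}]'
python3 - <<'E'
from h import *
print(ctrl.get_obs()["tool_pos"],ctrl.get_obs()["force"])
s=ctrl.snapshot("wrist")["color"][200:440,140:500,::-1]
t=ctrl.snapshot("side")["color"][120:240,290:470,::-1]
cv2.imwrite("pics/w4.png",np.hstack([s,cv2.resize(t,(360,240),interpolation=cv2.INTER_CUBIC)]))
E
```

```text
tool_pos: [0.5886, -0.2008, 0.2149]
clock: 7.25
tool_pos: [0.588, -0.2009, 0.1362]
orientation: [180.0, -0.2, 180.0]
force: [-0.5, -0.3, -2.1]
opening: 0.0647
gripper_force: 29.9
[ 0.587977   -0.20087848  0.13622742] [-0.54421503 -0.2957948  -2.11839282]
```

View pics/w4.png

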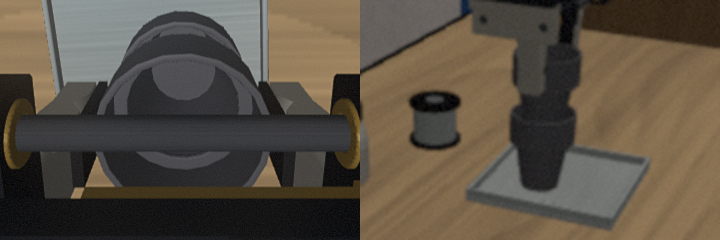

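The pot is entering the base cleanly, with no contact force.

```bash

python3 -m creep '[{"grip":1,"delta_pos":[0,0,0.07],"rotation":[0,0,0]},{"grip":1,"delta_pos":[0,0,0.13],"rotation":[0,0,0]},{"grip":1,"delta_pos":[0,0,0.18],"rotation":[0,0,0]},{"grip":1,"delta_pos":[0,0,0.18],"rotation":[0,0,0]},{"grip":1,"delta_pos":[0,0,0.18],"rotation":[0,0,0]}]'
python3 -m creep '[{"grip":1,"delta_pos":[0,0,0.03],"rotation":[0,0,0]},{"grip":1,"delta_pos":[0,0,0.06],"rotation":[0,0,0]},{"grip":1,"delta_pos":[0,0,0.08],"rotation":[0,0,0]},{"grip":1,"delta_pos":[0,0,0.08],"rotation":[0,0,0]},{"grip":1,"delta_pos":[0,0,0.08],"rotation":[0,0,0]}]'
```

```text
clock: 7.85
tool_pos: [0.5887, -0.2016, 0.1205]
orientation: [-180.0, -0.0, 180.0]
force: [0.1, 0.9, -1.0]
opening: 0.064
gripper_force: 29.9
clock: 8.35
tool_pos: [0.5887, -0.2015, 0.1125]
orientation: [-180.0, -0.0, 180.0]
force: [0.7, 0.2, -1.3]
opening: 0.0643
gripper_force: 29.9
```

```bash

python3 -m creep '[{"grip":1,"delta_pos":[0,0,0.02],"rotation":[0,0,0]},{"grip":1,"delta_pos":[0,0,0.035],"rotation":[0,0,0]},{"grip":1,"delta_pos":[0,0,0.035],"rotation":[0,0,0]},{"grip":1,"delta_pos":[0,0,0.035],"rotation":[0,0,0]}]'
python3 -m creep '[{"grip":1,"delta_pos":[0,0,0.01],"rotation":[0,0,0]},{"grip":1,"delta_pos":[0,0,0.015],"rotation":[0,0,0]},{"grip":1,"delta_pos":[0,0,0.015],"rotation":[0,0,0]}]'|grep -E 'tool|force'
```

```text
clock: 8.75
tool_pos: [0.5887, -0.2015, 0.109]
orientation: [-180.0, -0.0, 180.0]
force: [0.1, -0.2, -1.2]
opening: 0.0646
gripper_force: 29.9
tool_pos: [0.5888, -0.2016, 0.1076]
force: [-0.8, 0.8, -0.8]
gripper_force: 29.9
```

```bash

python3 -m creep '[{"grip":1,"delta_pos":[0,0,0.01],"rotation":[0,0,0]},{"grip":1,"delta_pos":[0,0,0.01],"rotation":[0,0,0]},{"grip":1,"delta_pos":[0,0,0.01],"rotation":[0,0,0]}]'|grep -E 'tool|force'
python3 -m creep '[{"grip":1,"delta_pos":[0,0,0.01],"rotation":[0,0,0]},{"grip":1,"delta_pos":[0,0,0.01],"rotation":[0,0,0]},{"grip":1,"delta_pos":[0,0,0.01],"rotation":[0,0,0]}]'|grep -E 'tool|force'
```

```text
tool_pos: [0.589, -0.2018, 0.1075]
force: [-1.6, 0.0, 5.1]
gripper_force: 29.9
tool_pos: [0.5892, -0.2018, 0.1075]
force: [-2.9, 1.6, 11.5]
gripper_force: 29.9
```

Contact came at exactly the fully-home height (0.1075). Releasing and lifting away.

```bash

python3 -m creep '[{"grip":1,"delta_pos":[0,0,-0.02],"rotation":[0,0,0]},{"grip":0,"delta_pos":[0,0,-0.02],"rotation":[0,0,0]},{"grip":0,"delta_pos":[0,0,-0.02],"rotation":[0,0,0]},{"grip":0,"delta_pos":[0,0,-0.02],"rotation":[0,0,0]},{"grip":0,"delta_pos":[0,0,-0.02],"rotation":[0,0,0]}]'
python3 -m creep '[{"grip":0,"delta_pos":[0,0,-0.1],"rotation":[0,0,0]},{"grip":0,"delta_pos":[0,0,-0.3],"rotation":[0,0,0]},{"grip":0,"delta_pos":[0,0,-0.6],"rotation":[0,0,0]},{"grip":0,"delta_pos":[0,0,-1],"rotation":[0,0,0]}]'
python3 - <<'E'
from h import *
s=ctrl.snapshot("wrist")["color"][:,:,::-1]
t=ctrl.snapshot("side")["color"][120:240,290:470,::-1]
cv2.imwrite("pics/w5.png",np.hstack([cv2.resize(s,(400,300)),cv2.resize(t,(400,300),interpolation=cv2.INTER_CUBIC)]))
E
```

```text
clock: 10.15
tool_pos: [0.5887, -0.2015, 0.1073]
orientation: [180.0, -0.0, 180.0]
force: [-0.0, 0.4, 0.2]
opening: 0.086
gripper_force: 0.0
clock: 10.55
tool_pos: [0.5878, -0.2014, 0.2078]
orientation: [180.0, -0.2, 180.0]
force: [0.8, -0.9, -0.9]
opening: 0.0874
gripper_force: 0.0
```

View pics/w5.png

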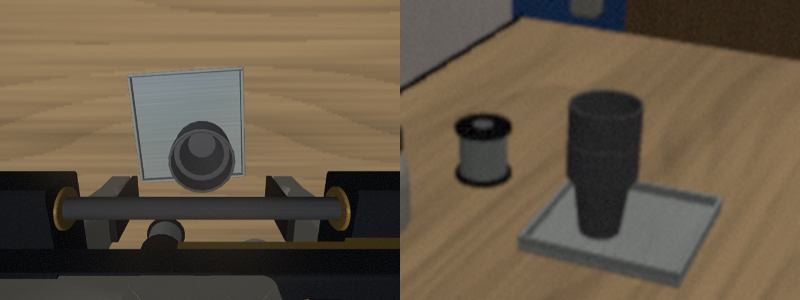

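The wrist and side views both show the two pots nested straight and upright in the tray. On to pot B.

```bash

python3 -m creep '[{"grip":0,"delta_pos":[0.04,0.3,-0.2],"rotation":[0,0,0]},{"grip":0,"delta_pos":[0.08,0.7,-0.4],"rotation":[0,0,0]},{"grip":0,"delta_pos":[0.11,1,-0.4],"rotation":[0,0,0]}]' |grep tool
python3 -m creep '[{"grip":0,"delta_pos":[0.07,0.5,0],"rotation":[0,0,0]},{"grip":0,"delta_pos":[0.14,1,0],"rotation":[0,0,0]}]' |grep tool
python3 -m creep '[{"grip":0,"delta_pos":[0.07,0.5,0],"rotation":[0,0,0]},{"grip":0,"delta_pos":[0.14,1,0],"rotation":[0,0,0]}]' |grep tool
python3 -m creep '[{"grip":0,"delta_pos":[0.07,0.4,0],"rotation":[0,0,0]},{"grip":0,"delta_pos":[0.14,0.7,0],"rotation":[0,0,0]},{"grip":0,"delta_pos":[0.14,1,0],"rotation":[0,0,0]},{"grip":0,"delta_pos":[0.14,1.0,0],"rotation":[0,0,0]},{"grip":0,"delta_pos":[0.14,1,0],"rotation":[0,0,0]}]'
python3 - <<'E'
from h import *
s=ctrl.snapshot("wrist");e,b,X=rim(s,(.535,.2135),.078);print(e,b,X,ctrl.get_obs()["tool_pos"])
E
```

```text
tool_pos: [0.5789, -0.1004, 0.2514]
tool_pos: [0.5636, -0.0012, 0.2485]
tool_pos: [0.5496, 0.0984, 0.2486]
clock: 11.85
tool_pos: [0.536, 0.1972, 0.2479]
orientation: [180.0, 0.0, -179.9]
force: [-0.0, -0.4, 0.1]
opening: 0.0875
gripper_force: 0.0
((342.63800048828125, 222.797119140625), (82.14044952392578, 84.10681915283203), 167.72817993164062) (302, 181, 83, 84) [0.53351864 0.21197929 0.078     ] [0.53601279 0.1964679  0.24785359]
```

```bash

python3 -m creep '[{"grip":0,"delta_pos":[0.02,0.16,0.1],"rotation":[0,0,0]},{"grip":0,"delta_pos":[0.02,0.16,0.5],"rotation":[0,0,0]},{"grip":0,"delta_pos":[0.02,0.16,0.8],"rotation":[0,0,0]},{"grip":0,"delta_pos":[0.02,0.16,0.8],"rotation":[0,0,0]},{"grip":0,"delta_pos":[0.02,0.16,0.8],"rotation":[0,0,0]}]' |grep tool
python3 - <<'E'
from h import *
s=ctrl.snapshot("wrist");im=s["color"];e,b,X=rim(s,(.534,.2125),.08,100);print(b,X,ctrl.get_obs()["tool_pos"],proj(s,ctrl.get_obs()["tool_pos"]))
cv2.imwrite("pics/w6.png",im[...,::-1])
E
```

```text
tool_pos: [0.5344, 0.2122, 0.1679]
(271, 197, 109, 112) [0.53235368 0.21225914 0.08      ] [0.53502427 0.21268954 0.16890105] [326.96698734 327.60156058]
```

View pics/w6.png

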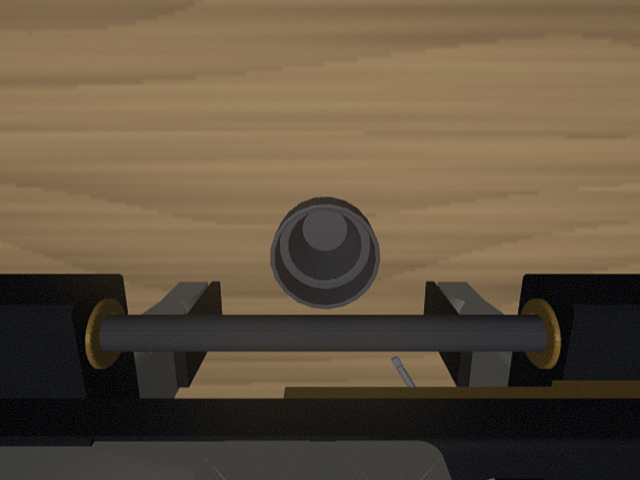

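Pot B's rim is at (325,252), centred between the fingers. The screwdriver tip at (398,360) lies on the bench, well below finger depth. Descending to grip.

```bash

python3 -m creep '[{"grip":0,"delta_pos":[0.01,0,0.3],"rotation":[0,0,0]},{"grip":0,"delta_pos":[0.01,0,0.6],"rotation":[0,0,0]},{"grip":0,"delta_pos":[0.01,0,0.85],"rotation":[0,0,0]},{"grip":0,"delta_pos":[0.01,0,0.95],"rotation":[0,0,0]},{"grip":0,"delta_pos":[0.01,0,0.95],"rotation":[0,0,0]}]' |grep tool
python3 -m creep '[{"grip":0,"delta_pos":[0,0,0],"rotation":[0,0,0]},{"grip":1,"delta_pos":[0,0,0],"rotation":[0,0,0]},{"grip":1,"delta_pos":[0,0,0],"rotation":[0,0,0]},{"grip":1,"delta_pos":[0,0,0],"rotation":[0,0,0]},{"grip":1,"delta_pos":[0,0,0],"rotation":[0,0,0]}]' |grep tool
python3 -m creep '[{"grip":1,"delta_pos":[0,0,0],"rotation":[0,0,0]},{"grip":1,"delta_pos":[0,0,0],"rotation":[0,0,0]},{"grip":1,"delta_pos":[0,0,0],"rotation":[0,0,0]},{"grip":1,"delta_pos":[0,0,0],"rotation":[0,0,0]}]'
```

```text
tool_pos: [0.5334, 0.2126, 0.0728]
tool_pos: [0.5335, 0.2128, 0.0733]
clock: 13.85
tool_pos: [0.5335, 0.2128, 0.0732]
orientation: [180.0, 0.1, 180.0]
force: [-1.2, 0.7, 6.0]
opening: 0.0657
gripper_force: 30.0
```

```bash

python3 -m creep '[{"grip":1,"delta_pos":[0,0,-0.1],"rotation":[0,0,0]},{"grip":1,"delta_pos":[0,0,-0.35],"rotation":[0,0,0]},{"grip":1,"delta_pos":[0,0,-0.65],"rotation":[0,0,0]},{"grip":1,"delta_pos":[0,0,-0.95],"rotation":[0,0,0]}]' |tail -2
python3 -m creep '[{"grip":1,"delta_pos":[0,-0.2,-0.3],"rotation":[0,0,0]},{"grip":1,"delta_pos":[-0.15,-0.5,-0.6],"rotation":[0,0,0]},{"grip":1,"delta_pos":[-0.28,-0.85,-0.8],"rotation":[0,0,0]}]' |grep tool
python3 -m creep '[{"grip":1,"delta_pos":[-0.1,-0.35,0],"rotation":[0,0,0]},{"grip":1,"delta_pos":[-0.2,-0.7,0],"rotation":[0,0,0]},{"grip":1,"delta_pos":[-0.3,-1,0],"rotation":[0,0,0]}]' |grep tool
python3 -m creep '[{"grip":1,"delta_pos":[-0.1,-0.35,0],"rotation":[0,0,0]},{"grip":1,"delta_pos":[-0.2,-0.7,0],"rotation":[0,0,0]},{"grip":1,"delta_pos":[-0.3,-1,0],"rotation":[0,0,0]}]' |grep tool
python3 -m creep '[{"grip":1,"delta_pos":[-0.15,-0.35,0],"rotation":[0,0,0]},{"grip":1,"delta_pos":[-0.3,-0.7,0],"rotation":[0,0,0]},{"grip":1,"delta_pos":[-0.45,-0.9,0],"rotation":[0,0,0]}]' |grep tool
python3 -m creep '[{"grip":1,"delta_pos":[-0.03,-0.2,0],"rotation":[0,0,0]},{"grip":1,"delta_pos":[-0.03,-0.4,0],"rotation":[0,0,0]},{"grip":1,"delta_pos":[-0.03,-0.4,0],"rotation":[0,0,0]},{"grip":1,"delta_pos":[-0.03,-0.4,0],"rotation":[0,0,0]}]'
python3 - <<'E'
from h import *
s=ctrl.snapshot("wrist");cv2.imwrite("pics/w7.png",s["color"][...,::-1]);print(ctrl.get_obs()["tool_pos"]);print(rim(s,(.591,-.2025),.114,70))
E
```

```text
opening: 0.0659
gripper_force: 30.0
tool_pos: [0.5617, 0.1274, 0.2506]
tool_pos: [0.5909, 0.0258, 0.2482]
tool_pos: [0.6208, -0.0742, 0.2478]
tool_pos: [0.6658, -0.165, 0.2477]
clock: 15.85
tool_pos: [0.6684, -0.2029, 0.2475]
orientation: [180.0, -0.0, 179.9]
force: [0.1, 0.9, 0.5]
opening: 0.0656
gripper_force: 30.0
[ 0.66857941 -0.20237933  0.24772631]
(((324.44305419921875, 121.25727081298828), (100.3228988647461, 105.56986999511719), 0.7072842717170715), (275, 69, 100, 106), array([ 0.58969729, -0.20275556,  0.114     ]))
```

View pics/w7.png

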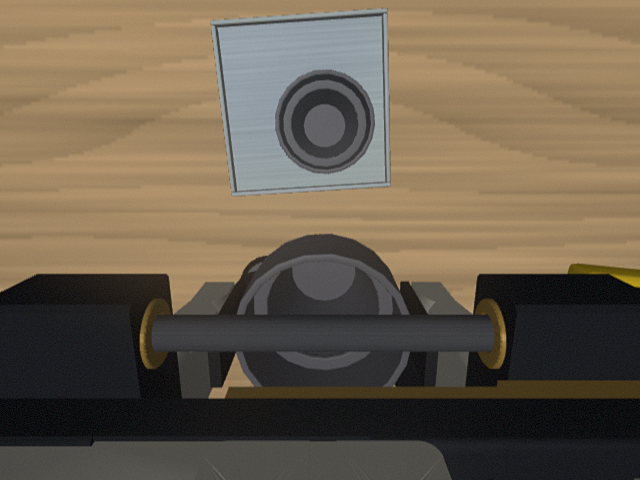

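Held pot B shows the same image position as A did (columns 237–410, top row 254). The stack's rim is at (324,121), so I'll use the same target as before.

```bash

python3 -m creep '[{"grip":1,"delta_pos":[0.3,0.01,0],"rotation":[0,0,0]},{"grip":1,"delta_pos":[0.6,0.01,0],"rotation":[0,0,0]},{"grip":1,"delta_pos":[0.8,0.01,0],"rotation":[0,0,0]},{"grip":1,"delta_pos":[0.8,0.01,0],"rotation":[0,0,0]},{"grip":1,"delta_pos":[0.8,0.01,0],"rotation":[0,0,0]}]' |grep tool
python3 -m creep '[{"grip":1,"delta_pos":[0,0,0.2],"rotation":[0,0,0]},{"grip":1,"delta_pos":[0,0,0.4],"rotation":[0,0,0]},{"grip":1,"delta_pos":[0,0,0.6],"rotation":[0,0,0]},{"grip":1,"delta_pos":[0,0,0.78],"rotation":[0,0,0]},{"grip":1,"delta_pos":[0,0,0.78],"rotation":[0,0,0]}]' | grep -E 'tool|force'
python3 -m creep '[{"grip":1,"delta_pos":[0,0,0.07],"rotation":[0,0,0]},{"grip":1,"delta_pos":[0,0,0.13],"rotation":[0,0,0]},{"grip":1,"delta_pos":[0,0,0.18],"rotation":[0,0,0]},{"grip":1,"delta_pos":[0,0,0.18],"rotation":[0,0,0]},{"grip":1,"delta_pos":[0,0,0.18],"rotation":[0,0,0]}]'
```

```text
tool_pos: [0.5891, -0.2008, 0.2486]
tool_pos: [0.5882, -0.2008, 0.1666]
force: [-0.3, -0.5, -1.8]
gripper_force: 30.0
clock: 17.4
tool_pos: [0.5891, -0.2015, 0.1519]
orientation: [-180.0, 0.0, 180.0]
force: [0.3, 0.0, -1.0]
opening: 0.0662
gripper_force: 30.0
```

```bash

python3 -m creep '[{"grip":1,"delta_pos":[0,0,0.04],"rotation":[0,0,0]},{"grip":1,"delta_pos":[0,0,0.08],"rotation":[0,0,0]},{"grip":1,"delta_pos":[0,0,0.12],"rotation":[0,0,0]},{"grip":1,"delta_pos":[0,0,0.12],"rotation":[0,0,0]},{"grip":1,"delta_pos":[0,0,0.12],"rotation":[0,0,0]}]' | grep -E 'tool|force'
python3 -m creep '[{"grip":1,"delta_pos":[0,0,0.01],"rotation":[0,0,0]},{"grip":1,"delta_pos":[0,0,0.02],"rotation":[0,0,0]},{"grip":1,"delta_pos":[0,0,0.025],"rotation":[0,0,0]},{"grip":1,"delta_pos":[0,0,0.025],"rotation":[0,0,0]}]' | grep -E 'tool|force'
python3 -m creep '[{"grip":1,"delta_pos":[0,0,0.01],"rotation":[0,0,0]},{"grip":1,"delta_pos":[0,0,0.01],"rotation":[0,0,0]},{"grip":1,"delta_pos":[0,0,0.01],"rotation":[0,0,0]}]' | grep -E 'tool|force'
```

```text
tool_pos: [0.5889, -0.2015, 0.1394]
force: [-0.7, -0.3, -0.4]
gripper_force: 30.0
tool_pos: [0.5891, -0.2016, 0.1373]
force: [-0.4, -0.4, 0.2]
gripper_force: 30.0
tool_pos: [0.5895, -0.2018, 0.1372]
force: [-1.8, -0.7, 6.7]
gripper_force: 30.0
```

Home at 0.137 with contact felt. Releasing and retreating.

```bash

python3 -m creep '[{"grip":1,"delta_pos":[0,0,-0.01],"rotation":[0,0,0]},{"grip":0,"delta_pos":[0,0,-0.01],"rotation":[0,0,0]},{"grip":0,"delta_pos":[0,0,-0.01],"rotation":[0,0,0]},{"grip":0,"delta_pos":[0,0,-0.01],"rotation":[0,0,0]},{"grip":0,"delta_pos":[0,0,-0.01],"rotation":[0,0,0]}]'
python3 -m creep '[{"grip":0,"delta_pos":[0,0,-0.1],"rotation":[0,0,0]},{"grip":0,"delta_pos":[0,0,-0.3],"rotation":[0,0,0]},{"grip":0,"delta_pos":[0,0,-0.6],"rotation":[0,0,0]},{"grip":0,"delta_pos":[0,0,-1],"rotation":[0,0,0]},{"grip":0,"delta_pos":[0,0,-1],"rotation":[0,0,0]}]'
python3 - <<'E'
from h import *
s=ctrl.snapshot("wrist")["color"][:,:,::-1]
t=ctrl.snapshot("side")["color"][120:240,290:470,::-1]
cv2.imwrite("pics/w8.png",np.hstack([cv2.resize(s,(400,300)),cv2.resize(t,(400,300),interpolation=cv2.INTER_CUBIC)]))
E
```

```text
clock: 19.1
tool_pos: [0.5889, -0.2014, 0.1369]
orientation: [180.0, -0.0, 180.0]
force: [-0.0, -1.1, -0.0]
opening: 0.0865
gripper_force: 0.0
clock: 19.6
tool_pos: [0.5918, -0.2023, 0.2441]
orientation: [-179.9, 0.6, -180.0]
force: [0.4, 0.2, 0.5]
opening: 0.0874
gripper_force: 0.0
```

View pics/w8.png

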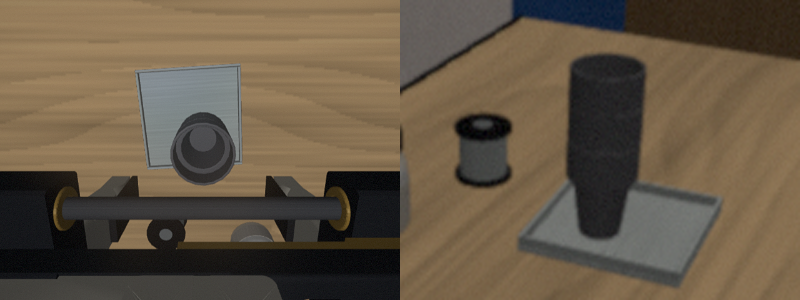

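The three pots form one straight, upright stack in the tray, the gripper is clear of it, and the spool and jar still stand.

```bash
python3 -c "
from plant import ctrl
print(ctrl.close_job())"
```

```text
the job is handed in; nothing more can be done
None
```

I nested both loose pots into the tray pot and handed the job in at about 20 s. All three stand as one upright stack, the gripper was clear, and no bystander was touched; the hand-in returned no verdict.

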